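# Take the rotor off the bench centrifuge for washing

### The job

The rotor of the small centrifuge is due for washing: unscrew the nut that holds it, lift the rotor off its spindle, and stand the nut and the rotor upright, side by side, in the steel tray, setting both down gently. The nut has a left-hand thread, so it comes undone clockwise, the way its engraved arrows point; work by feel, letting it climb as it turns and lifting only once it has let go, so that you never strain the thread, jam the nut down or push hard sideways on the spindle. Leave the vial, the marker and the beaker where they are.

Things in the scene. Friction and masses are not known exactly. Their poses are not given: they have to be found in the camera images.
- centrifuge: Small round bench centrifuge, fixed on the worktop: white drum 190 mm across, 85 mm high, control panel at -x, clear lid folded back at +x (leans back from a hinge 100 mm behind the axis, 84 mm up, to 220 mm behind the axis and 220 mm up). Origin: centre of the underside at worktop level, on the vertical spindle axis; z up. Bowl 130 mm across; the rotor sits on a flange 56 mm above the origin.
- spindle_tip (a point): Tip of the steel spindle, on its axis, 128 mm above the worktop. The spindle is locked and does not turn: plain 20 mm shank from 56 to 103 mm above the worktop, then a coarse left-hand thread 20 mm across up to the tip. Measured positions can be a few mm off: the true axis is best found by feel, giving way to side force while holding the nut.
- rotor: Aluminium rotor with six tube bores, 104 mm across, 0.2 to 0.33 kg. Origin: centre of the flat underside; z up; starts 56 mm above the worktop. Its cone rises to 28.5 mm above the origin at the hub. Its bore is 1.4 mm wider than the shank. Once the nut is off nothing fastens it: it lifts straight up, 75 mm to clear the spindle's tip.
- rotor_hub (a point): On the rotor's axis, 40 mm above its underside: mid-height of the round hub collar to hold it by, 38 mm across, from 28.5 to 50 mm above the underside. On the hub lies a sprung washer, 34 mm across, that pushes the nut up with up to 8 N and yields a few mm before it is solid; without the nut its top stands 56 mm above the rotor's underside.
- rotor_nut: Steel nut on the spindle over the rotor, 0.1 to 0.16 kg. Origin: centre of its underside; z up; starts 109 to 111 mm above the worktop. Round skirt 48 mm across, 24 mm high, under a square head. Two curved arrows engraved in the skirt's shoulder point clockwise seen from above: so it loosens and climbs (left-hand thread). Counter-clockwise jams it down on the rotor.
- nut_head (a point): Centre of the nut's square head, 35 mm above its underside: 24 x 24 mm, from 24 to 46 mm, faces square to the nut's x and y; re-grip every quarter turn. The coarse thread climbs many mm a turn, how many is to be felt; play 2 mm up and down, 0.5 mm sideways. It lets go a third to half a turn from the start; then the nut lifts freely, 20 mm to clear the spindle's tip.
- tray: Shallow stainless tray, fixed, 250 mm (its x) by 160 mm (its y), walls 22 mm high and 3 mm thick, floor 3 mm above the worktop. Origin: centre of the underside at worktop level; z up. Empty at the start; it has room for the rotor in one half of its length and the nut in the other.
- vial: Bystander: screw-cap sample vial, 23 mm across and 56 mm high, standing in front (-x side) of the centrifuge. Origin: centre of its underside.
- marker: Bystander: marker pen 135 mm long, 17 mm thick, lying in front (-x side) of the tray, its length along its own y axis. Origin: centre of its underside.
- beaker: Bystander: small clear beaker, 55 mm across and 70 mm high, standing behind the tray (+x side). Origin: centre of its underside.
There are look-alikes about, which are no part of the job. Leave any purple look-alike of the rotor_nut alone.

How it is judged:
By the outcome, as a careful person would: the job done as asked, in the order asked, and still so for the second after the job is handed in, with the robot touching nothing.
It also fails if it takes over 72 s, if anything falls off the work surface, if the arm or the gripper's body presses on something with over 40 N, if the wrist force passes 120 N, or if a joint passes its speed limit or range.

### The arm

A 6-joint arm with a two-finger parallel gripper is mounted at the origin on a cart in front of the work surface, level with it; the furniture and walls round the work are solid. World frame = base frame: x ahead of the robot, y to its left, z up, the work surface at z = 0. Lengths are in m, angles in rad, forces in N, time in s.
With the tool pointing down it reaches from about 0.35 to 1 m from the base axis. Payload 7.1 kg.
Tool frame: the origin (TCP) lies between the finger pads; the fingertips stand 22 mm ahead of it and the grasp point (between the pads) lies 3 mm ahead of it; z points along the fingers, y is the line along which they close (so a half turn about z gives the same grasp; the last joint's range is limited). The gripper opens to 85 mm and grips with 20 to 120 N. Pads are 22 mm wide; open, the fingers measure 114 mm over their backs; the gripper's body (76 mm by 85 mm) begins 54 mm behind the grasp point. The pads swing forward as they close: fully open they stand 13 mm farther back than shut.
Start: joints at [-1.346, 0.423, 1.63, -0, 1.089, -0.019], TCP at [0.151, -0.606, 0.253] pointing down, gripper open.
Joint ranges: [-3, 3], [-0.9, 2.11], [0.09, 2.58], [-1.31, 4.45], [0.11, 2.69], [-2.54, 2.54]. Speed limits (rad/s): [2.39, 2.39, 3.01, 3.14, 3.14, 3.14].

### API

Orientations are given as a rotation vector (axis times angle).
In Python, from rig import manip gives the robot as it stands. The module is installed in compiled form; this text tells all that it offers. Calls block until the motion is done:
- manip.move_to(position, orientation): joint-space move of the TCP to a pose.
- manip.servo_line(position, orientation=None, rate=0.15): straight line of the TCP; orientation=None keeps the orientation; rate is the mean speed in m/s.
- manip.set_joints(angles): joint-space move.
- manip.command_gripper(opening, f_grip=None): finger opening in m; f_grip is the grip in N (None keeps the last); returns when the fingers have stopped.
- manip.hold(seconds).
- manip.solve_ik(position, orientation): joint angles nearest the present ones, or None.
- manip.camera(name): name is "side" or "top" or "wrist"; returns a dict with "image" (400x640x3 uint8, red, green, blue), "fx", "fy", "cx", "cy" (pixels), "cam_to_world" (4x4, takes a point from camera to world coordinates); the wrist camera has in their place "mount" (4x4, takes a point from camera to tool coordinates, whose origin is the TCP and whose axes are the flange's). Camera axes: x right, y down, z forward; pixel columns grow to the right and rows downward; lengths in m; the calibration is good to about 2 mm. A picture is of the moment at which its call begins: read the wrist's pose just before it. There is no depth.
A pose or a line that the arm cannot do raises manip.IKError and nothing moves.
- manip.sign_off(): hands the job in; it is judged then, once.
Readings, each from a call of its own:
- manip.get_time(): time.
- manip.get_joint_positions(): joint angles.
- manip.get_joint_vel(): joint speeds.
- manip.get_tau(): joint torques, N m.
- manip.get_position(): TCP position.
- manip.get_ee_rot(): TCP orientation.
- manip.get_contact_force(): force on the tool from outside, world axes, zero at the start.
- manip.get_torque(): the same for the moment, N m.
- manip.get_width(): finger opening in m.
- manip.get_grip_force(): force on a finger pad.
Only numpy, scipy, OpenCV 4.12 (cv2) and the standard library are available. Lean on these libraries where they do the work, as an engineer would, in place of code of your own. Each camera call takes 0.05 s, during which the arm holds its last target. There are 200 camera calls.

## Working session

There is one attempt and no reset: what is moved stays moved. The work goes in short steps, each a Python script; the robot and the scene stay as the last script left them, time stands still between calls to the robot, and variables do not carry over. Pictures are saved under pics/ and viewed, at most 10 in all, crops included, and the job is handed in when it is done.

```bash
mkdir -p pics
python3 - <<'E'
from rig import manip
import cv2,numpy as np,pickle
d={}
for n in("side","top","wrist"):
    c=manip.camera(n);d[n]=c;cv2.imwrite(f"pics/{n}0.png",c["image"][:,:,::-1])
    print(n,c["fx"],c["fy"],c["cx"],c["cy"]);print(np.round(c.get("cam_to_world",c.get("mount")),4).tolist())
print(manip.get_position(),manip.get_ee_rot(),manip.get_time(),manip.get_contact_force())
pickle.dump(d,open("cams.pkl","wb"))
a=np.vstack([d["top"]["image"],d["side"]["image"]])
cv2.imwrite("pics/both0.png",cv2.resize(a,(480,600),interpolation=cv2.INTER_AREA)[:,:,::-1])
E
```

```text
side 392.07267192964423 392.07267192964423 321.32187626657714 192.54439898990438
[[-0.8336, -0.1975, 0.5158, -0.0239], [-0.5518, 0.2568, -0.7934, 0.9396], [0.0243, -0.9461, -0.3231, 0.4884], [0.0, 0.0, 0.0, 1.0]]
top 362.07660376914436 362.07660376914436 317.37825166125185 196.214832657292
[[-0.0006, -0.9937, 0.1121, 0.469], [-1.0, 0.0008, 0.002, 0.0599], [-0.0021, -0.1121, -0.9937, 0.9546], [0.0, 0.0, 0.0, 1.0]]
wrist 291.0528447237527 291.0528447237527 314.42558120545164 199.98694083039817
[[0.0005, -0.9617, -0.2742, 0.0702], [1.0, 0.0004, 0.0003, 0.0002], [-0.0002, -0.2742, 0.9617, -0.1215], [0.0, 0.0, 0.0, 1.0]]
[ 0.15079739 -0.60611872  0.25271339] [-3.11709104e+00 -3.81858467e-01  1.97707817e-04] 0.15 [-0.10282332 -0.37685998 -0.38671647]
```

View pics/top0.png

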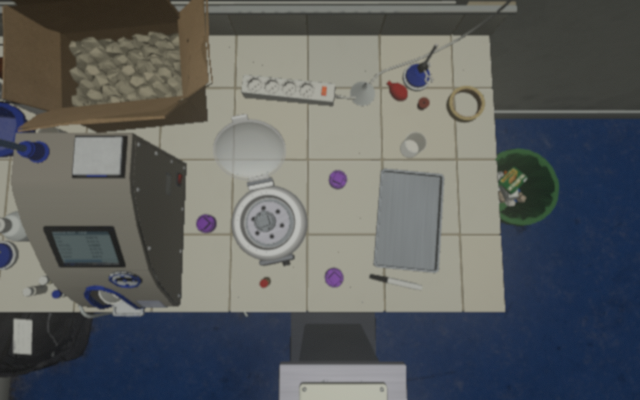

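View pics/side0.png

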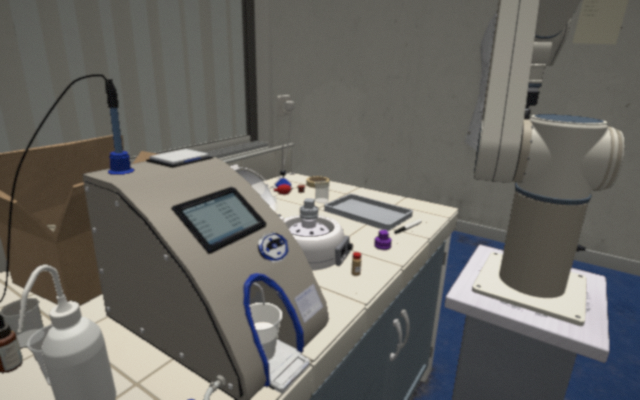

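The top view shows the centrifuge at (270,223) with the grey nut at (264,221). There are purple look-alikes at (338,180), (206,223) and (334,277), which I will leave alone. The tray is at (408,220), the marker at (395,282), the vial at (265,282) and the beaker at (411,146). In the side view, the nut is at (309,212) on top of the white drum. The steel nut on the spindle is the only one that fits the description, and I'll confirm it in a crop.

```bash
cat > h.py <<'E'
import numpy as np,cv2,pickle
from scipy.spatial.transform import Rotation as R
def ray(c,px,T=None):
    T=c["cam_to_world"] if T is None else T
    d=np.array([(px[0]-c["cx"])/c["fx"],(px[1]-c["cy"])/c["fy"],1.])
    d=T[:3,:3]@d; return np.array(T[:3,3]),d/np.linalg.norm(d)
def plane(c,px,z,T=None):
    o,d=ray(c,px,T); return o+d*(z-o[2])/d[2]
def tri(*rays):
    A=sum(np.eye(3)-np.outer(d,d) for o,d in rays);b=sum((np.eye(3)-np.outer(d,d))@o for o,d in rays)
    p=np.linalg.solve(A,b); return p,[round(1e3*np.linalg.norm(np.cross(p-o,d)),1) for o,d in rays]
def proj(c,p):
    T=np.linalg.inv(c["cam_to_world"]);q=T[:3,:3]@p+T[:3,3]
    return np.round([c["fx"]*q[0]/q[2]+c["cx"],c["fy"]*q[1]/q[2]+c["cy"]],1)
E
python3 - <<'E'
from h import *
d=pickle.load(open("cams.pkl","rb"))
t=d["top"]["image"][150:300,180:350];s=d["side"]["image"][170:290,260:430]
a=cv2.resize(t,None,fx=2.35,fy=4*.5875,interpolation=cv2.INTER_CUBIC);b=cv2.resize(s,None,fx=2.35,fy=2.35,interpolation=cv2.INTER_CUBIC)
h=max(a.shape[0],b.shape[0]);P=lambda i:cv2.copyMakeBorder(i,0,h-i.shape[0],0,0,cv2.BORDER_CONSTANT)
cv2.imwrite("pics/crop1.png",np.hstack([P(a),P(b)])[:,:,::-1])
# tray: grey-blue region; print table-level point estimates
top=d["top"]
for n,p,z in [("nut",(264,221),.156),("drum",(270,223),.085),("vial",(265,282),.056),("beaker",(411,146),.07),("p1",(338,180),.046),("p2",(206,223),.046),("p3",(334,277),.046)]:
    print(n,np.round(plane(top,p,z),3))
for p in [(381,170),(442,174),(437,271),(374,265)]: print("tray",np.round(plane(top,p,.022),3))
print("nut tri",tri(ray(top,(264,220)),ray(d["side"],(309,204))))
E
```

```text
nut [0.504 0.179 0.156]
drum [0.503 0.175 0.085]
vial [0.36  0.189 0.056]
beaker [ 0.695 -0.172  0.07 ]
p1 [0.613 0.009 0.046]
p2 [0.504 0.341 0.046]
p3 [0.371 0.021 0.046]
tray [ 0.643 -0.105  0.022]
tray [ 0.632 -0.263  0.022]
tray [ 0.383 -0.241  0.022]
tray [ 0.398 -0.082  0.022]
nut tri (array([0.5064323 , 0.18090513, 0.14129539]), [np.float64(0.8), np.float64(0.8)])
```

View pics/crop1.png

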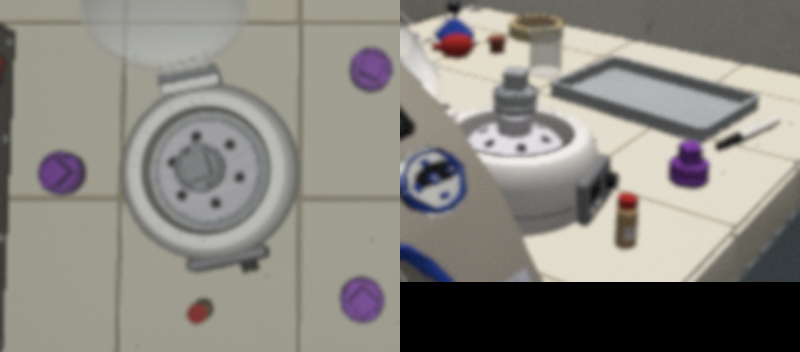

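Crop: the grey steel nut sits on the drum's spindle, with its head at about (262,220) in the top view. The three others are purple and stand on the worktop. Next I'll go above it and look from two wrist positions.

```bash
cat >> h.py <<'E'
def rv(yaw): return (R.from_euler('z',yaw)*R.from_euler('x',np.pi)).as_rotvec()
def wcam(m,name):
    p=np.array(m.get_position());r=R.from_rotvec(m.get_ee_rot()).as_matrix()
    c=m.camera("wrist");T=np.eye(4);T[:3,:3]=r;T[:3,3]=p;c["cam_to_world"]=T@c["mount"]
    pickle.dump(c,open(f"{name}.pkl","wb"));cv2.imwrite(f"pics/{name}.png",c["image"][:,:,::-1]);return c
E
python3 - <<'E'
from rig import manip
from h import *
manip.move_to([.505,.178,.30],rv(1.9));print(manip.get_joint_positions(),manip.get_time())
a=wcam(manip,"w1")
manip.servo_line([.465,.158,.27],rv(1.9),rate=.15);b=wcam(manip,"w2");print(manip.get_time())
i=[cv2.resize(x["image"][40:380,120:520],None,fx=1,fy=1) for x in(a,b)]
cv2.imwrite("pics/w12.png",np.hstack(i)[:,:,::-1])
E
```

```text
[ 3.15510808e-01  2.37507236e-01  1.78337304e+00 -1.49438595e-04
  1.12074431e+00 -1.25295808e-02] 3.175
3.7833
```

View pics/w12.png

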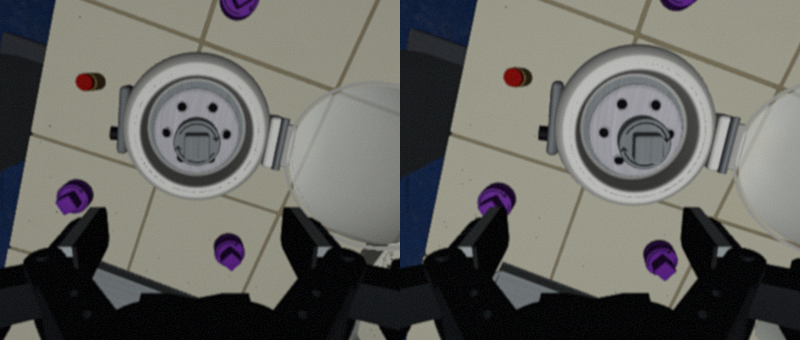

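Both views show the nut at (195,140) in the left crop and (645,140) in the right one, with its square head almost aligned with the image. The vial, the lid and the purple ones are clear of it. I'll enlarge both.

Run:
```python
from h import *
a,b=[pickle.load(open(f"{n}.pkl","rb")) for n in("w1","w2")]
A=cv2.resize(a["image"][145:225,275:355],None,fx=5,fy=5,interpolation=cv2.INTER_CUBIC)
B=cv2.resize(b["image"][145:225,325:405],None,fx=5,fy=5,interpolation=cv2.INTER_CUBIC)
o=np.hstack([A,B]);o=cv2.convertScaleAbs(o,alpha=1.6)
cv2.imwrite("pics/w12z.png",o[:,:,::-1])
```

```text
(no output)
```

View pics/w12z.png

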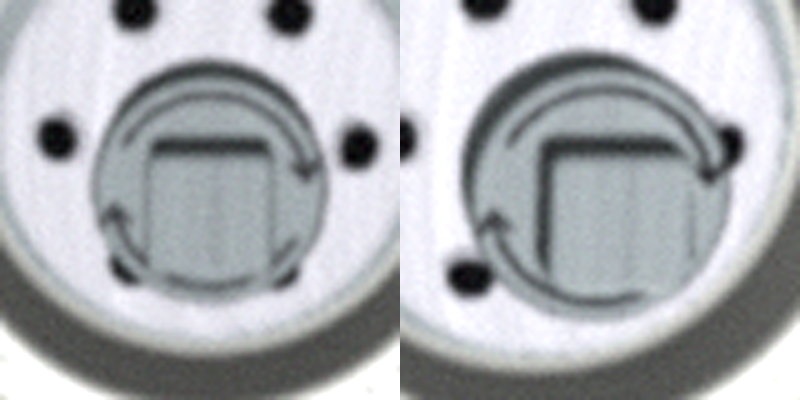

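The engraved clockwise arrows confirm this is the nut. In full-image pixels, the head's top face spans x 304.6–329.4 with its near edge at y 176 in w1, and x 355.4–383 with its near edge at y 176.6 in w2. It is square to the tool at yaw 1.9.

Run:
```python
from h import *
a,b=[pickle.load(open(f"{n}.pkl","rb")) for n in("w1","w2")]
L=[(148,155),(272,155)];Rr=[(552-400,158),(691-400,158)]
P=[]
for l,r in zip(L,Rr):
    p,e=tri(ray(a,(275+l[0]/5,145+l[1]/5)),ray(b,(325+r[0]/5,145+r[1]/5)));P.append(p);print(p.round(4),e)
d=P[1]-P[0];print("w",np.linalg.norm(d),"yaw",np.arctan2(d[1],d[0]), "mod", np.mod(np.arctan2(d[1],d[0]),np.pi/2), 1.9-np.pi/2)
x=np.array([np.cos(1.9),np.sin(1.9)]);print("centre",(P[0]+P[1])[:2]/2-.012*x)
# skirt circle centre (shoulder plane z~.134), both views
for c,px in((a,(275+212/5,145+182/5)),(b,(325+197/5,145+187/5))): print("skirt",plane(c,px,.134)[:2].round(4))
for c in (a,b):
    for z in (.156,):
        print("topmid",plane(c,(275+210/5,145+155/5) if c is a else (325+221.5/5,145+158/5),z)[:2]-.012*x)
```

```text
[0.492  0.1897 0.1528] [np.float64(0.1), np.float64(0.1)]
[0.5141 0.1972 0.1527] [np.float64(0.1), np.float64(0.1)]
w 0.023267886830584488 yaw 0.3278033427169863 mod 0.3278033427169863 0.32920367320510335
centre [0.50693501 0.18208437]
skirt [0.5066 0.185 ]
skirt [0.5055 0.1845]
topmid [0.50666366 0.18278764]
topmid [0.50616536 0.1823954 ]
```

Run:
```python
from rig import manip as m
from h import *
y=1.9+np.pi/2
m.command_gripper(.06,25)
m.move_to([.5065,.183,.215],rv(y));print(m.get_joint_positions().round(2) if hasattr(m.get_joint_positions(),'round') else m.get_joint_positions())
m.hold(.2);f0=np.array(m.get_contact_force());print("bias",f0,m.get_torque())
m.servo_line([.5065,.183,.158],rate=.08);print(np.array(m.get_contact_force())-f0)
m.command_gripper(.02,25);m.hold(.2)
print("w",m.get_width(),m.get_grip_force(),np.array(m.get_contact_force())-f0,m.get_torque(),m.get_position(),m.get_time())
np.save("f0.npy",f0)
```

```text
[ 0.32  0.35  1.85  0.    0.94 -1.57]
bias [ 0.65990793 -0.44428968 -0.61228349] [-0.03374638  0.04024777 -0.00769998]
[-0.98174423  0.74706107  1.81043347]
w 0.02349091582034364 30.057899951934814 [-1.58484509  2.67436565  5.16497659] [0.30523237 0.20792863 0.01668335] [0.50677734 0.18320944 0.15838443] 7.2083
```

```bash
cat > turn.py <<'E'
from rig import manip as m
from h import *
import sys
def turn(p,y,n,step,ff=0.,fzt=0.,g=6e-5,lim=25,tzlim=4):
    """turn clockwise n steps, yielding to side and axial force; ff = climb per rad"""
    f0=np.load("f0.npy");log=[]
    for i in range(n):
        y-=step;p[2]+=ff*step
        m.servo_line(p,rv(y),rate=.05)
        f=np.array(m.get_contact_force())-f0;t=np.array(m.get_torque())
        log.append([np.degrees(y),p[2]*1e3,*f,t[2],m.get_width()*1e3,m.get_time()])
        if np.linalg.norm(f)>lim or abs(t[2])>tzlim: print("STOP");break
        p[:2]+=np.clip(g*f[:2],-.0006,.0006); p[2]+=np.clip(g*(f[2]-fzt),-.001,.001)
    print(np.array(log).round(2)); print("p",p.tolist(),"y",y)
    return p,y
E
python3 - <<'E'
from turn import *
m.command_gripper(.02,45);m.hold(.1)
p,y=turn(np.array([.5065,.183,.1584]),1.9+np.pi/2,5,np.radians(2),tzlim=3)
pickle.dump((p,y),open("st.pkl","wb"))
E
```

```text
[[ 1.9686e+02  1.5840e+02  1.0000e-01  1.7000e-01  5.8700e+00 -4.0000e-02
   2.3120e+01  7.7800e+00]
 [ 1.9486e+02  1.5875e+02  2.9000e-01  6.7000e-01  3.6700e+00 -5.0000e-02
   2.2870e+01  8.0200e+00]
 [ 1.9286e+02  1.5897e+02  9.6000e-01 -2.8000e-01  2.7500e+00 -5.0000e-02
   2.3070e+01  8.2800e+00]
 [ 1.9086e+02  1.5914e+02  5.7000e-01 -2.0000e-01  2.3700e+00  4.0000e-02
   2.2840e+01  8.5200e+00]
 [ 1.8886e+02  1.5928e+02  4.0000e-02  4.9000e-01  1.6800e+00  0.0000e+00
   2.3090e+01  8.7800e+00]]
p [0.5066169333491615, 0.18305208376460116, 0.15938003320662014] y 3.2962634015954633
```

Run:
```python
from turn import *
p,y=pickle.load(open("st.pkl","rb"))
p,y=turn(p,y,10,np.radians(4))
pickle.dump((p,y),open("st.pkl","wb"))
```

```text
[[ 1.8486e+02  1.5938e+02 -2.5000e-01 -3.0000e-01  1.4000e+00 -4.0000e-02
   2.2900e+01  9.0200e+00]
 [ 1.8086e+02  1.5946e+02 -6.0000e-02  5.9000e-01  2.4000e+00 -1.0000e-02
   2.2850e+01  9.2800e+00]
 [ 1.7686e+02  1.5961e+02 -1.1000e-01  6.0000e-01  2.5900e+00 -2.0000e-02
   2.2950e+01  9.5200e+00]
 [ 1.7286e+02  1.5976e+02 -3.6000e-01  6.9000e-01  1.8200e+00  2.0000e-02
   2.3210e+01  9.7800e+00]
 [ 1.6886e+02  1.5987e+02 -4.2000e-01  6.3000e-01  1.2400e+00 -4.0000e-02
   2.2880e+01  1.0020e+01]
 [ 1.6486e+02  1.5995e+02 -6.1000e-01 -7.0000e-02  1.3200e+00  0.0000e+00
   2.2600e+01  1.0280e+01]
 [ 1.6086e+02  1.6003e+02 -3.4000e-01  2.5000e-01  1.4100e+00  1.0000e-02
   2.2990e+01  1.0520e+01]
 [ 1.5686e+02  1.6011e+02 -5.5000e-01  1.0300e+00  2.1000e+00 -1.0000e-02
   2.2830e+01  1.0780e+01]
 [ 1.5286e+02  1.6024e+02 -9.5000e-01 -6.6000e-01  2.0300e+00  3.0000e-02
   2.2740e+01  1.1020e+01]
 [ 1.4886e+02  1.6036e+02 -5.4000e-01 -3.0000e-02  7.6000e-01  0.0000e+00
   2.2960e+01  1.1280e+01]]
p [0.5063655009155013, 0.1832154755386333, 0.16040442403783042] y 2.5981317007977305
```

Run:
```python
from turn import *
p,y=pickle.load(open("st.pkl","rb"))
p,y=turn(p,y,11,np.radians(4),g=1e-4)
pickle.dump((p,y),open("st.pkl","wb"))
```

```text
[[ 1.4486e+02  1.6040e+02  3.2000e-01 -8.8000e-01  1.2600e+00 -6.0000e-02
   2.2540e+01  1.1520e+01]
 [ 1.4086e+02  1.6053e+02 -8.2000e-01 -1.1100e+00  9.1000e-01  3.0000e-02
   2.2970e+01  1.1780e+01]
 [ 1.3686e+02  1.6062e+02  3.7000e-01 -2.1700e+00  6.4000e-01 -4.0000e-02
   2.2900e+01  1.2020e+01]
 [ 1.3286e+02  1.6069e+02 -3.7000e-01 -5.1000e-01  7.9000e-01  2.0000e-02
   2.3030e+01  1.2280e+01]
 [ 1.2886e+02  1.6076e+02 -6.9000e-01  2.2000e-01  9.4000e-01 -0.0000e+00
   2.3120e+01  1.2520e+01]
 [ 1.2486e+02  1.6086e+02 -4.4000e-01  2.9000e-01  1.1600e+00  1.0000e-02
   2.2780e+01  1.2780e+01]
 [ 1.2086e+02  1.6098e+02 -1.6000e-01 -1.0800e+00  8.0000e-01 -4.0000e-02
   2.2760e+01  1.3020e+01]
 [ 1.1686e+02  1.6106e+02 -3.3000e-01 -3.0000e-01 -9.1000e-01 -3.0000e-02
   2.3080e+01  1.3280e+01]
 [ 1.1286e+02  1.6096e+02 -1.5400e+00 -9.5000e-01 -5.0000e-02  1.0000e-02
   2.2700e+01  1.3520e+01]
 [ 1.0886e+02  1.6096e+02 -2.8300e+00 -4.0000e-01 -4.7000e-01 -4.0000e-02
   2.2840e+01  1.3780e+01]
 [ 1.0486e+02  1.6091e+02 -9.9000e-01 -2.5000e-01 -3.7000e-01 -5.0000e-02
   2.2850e+01  1.4020e+01]]
p [0.5056158165185841, 0.18250086046381908, 0.1608753736113054] y 1.8301868299202244
```

Run:
```python
from turn import *
c=wcam(m,"w3");cv2.imwrite("pics/w3z.png",cv2.resize(cv2.convertScaleAbs(c["image"][100:360,160:480],alpha=1.5),None,fx=2,fy=2)[:,:,::-1])
```

```text
(no output)
```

View pics/w3z.png

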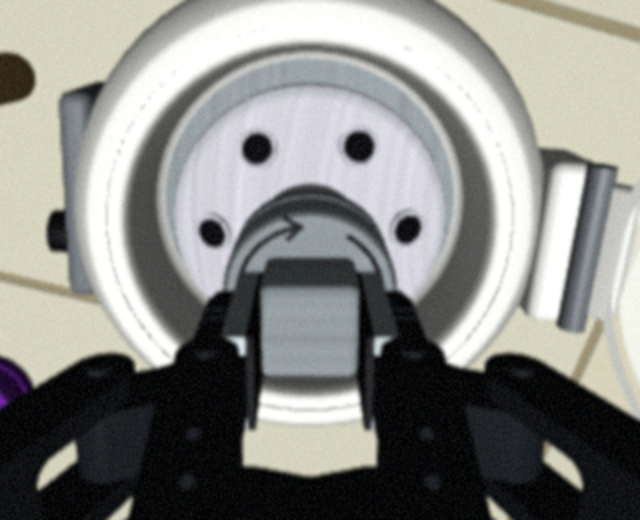

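The arrow now points up at (300,228). The left arrow started at 9 o'clock, so the nut has followed the grip about 90° clockwise, and the head sits flat between the pads. I'll carry on with feed-forward for the felt climb, taking the nut's weight into account.

Run:
```python
from turn import *
p,y=pickle.load(open("st.pkl","rb"))
p,y=turn(p,y,12,np.radians(4),ff=.0015,fzt=-1.3,g=1e-4)
pickle.dump((p,y),open("st.pkl","wb"));print(m.get_joint_positions()[5])
```

```text
[[ 1.0086e+02  1.6098e+02 -1.5100e+00 -5.0000e-02  1.1400e+00 -0.0000e+00
   2.2640e+01  1.4320e+01]
 [ 9.6860e+01  1.6133e+02 -7.2000e-01  4.0000e-01  1.6000e-01 -0.0000e+00
   2.2750e+01  1.4580e+01]
 [ 9.2860e+01  1.6158e+02 -1.3100e+00  5.1000e-01  1.0000e+00  1.0000e-02
   2.2970e+01  1.4820e+01]
 [ 8.8860e+01  1.6191e+02 -5.6000e-01  1.8000e-01 -1.1800e+00  1.0000e-02
   2.2830e+01  1.5080e+01]
 [ 8.4860e+01  1.6203e+02 -2.9000e-01  3.2000e-01 -6.1000e-01 -3.0000e-02
   2.2620e+01  1.5320e+01]
 [ 8.0860e+01  1.6220e+02  3.0000e-02  3.1000e-01 -7.7000e-01 -2.0000e-02
   2.2960e+01  1.5580e+01]
 [ 7.6860e+01  1.6236e+02 -1.2100e+00 -9.0000e-02 -2.8000e-01 -0.0000e+00
   2.2890e+01  1.5820e+01]
 [ 7.2860e+01  1.6257e+02  1.6000e-01 -5.0000e-02 -2.7000e-01  6.0000e-02
   2.2820e+01  1.6080e+01]
 [ 6.8860e+01  1.6278e+02 -1.2700e+00 -7.6000e-01  5.4000e-01 -4.0000e-02
   2.2990e+01  1.6320e+01]
 [ 6.4860e+01  1.6306e+02 -9.7000e-01  2.1000e-01  5.4000e-01  6.0000e-02
   2.2970e+01  1.6580e+01]
 [ 6.0860e+01  1.6335e+02 -1.2600e+00  9.0000e-01 -1.0100e+00 -2.0000e-02
   2.2900e+01  1.6820e+01]
 [ 5.6860e+01  1.6349e+02 -8.1000e-01  1.3000e-01 -2.8000e-01  2.0000e-02
   2.2940e+01  1.7080e+01]]
p [0.5046443038830746, 0.18270343981971915, 0.16358883616325173] y 0.9924287889629452
0.8999103242972933
```

```bash
sed -i 's/p\[:2\]+=np.clip(g\*f\[:2\]/p[:2]+=np.clip(g*np.where(abs(f[:2])>1.8,f[:2],0)/' turn.py
python3 - <<'E'
from turn import *
p,y=pickle.load(open("st.pkl","rb"))
p,y=turn(p,y,13,np.radians(4),ff=.0015,fzt=-1.3,g=1e-4)
m.hold(.2);print(np.array(m.get_contact_force())-np.load("f0.npy"))
f0=np.load("f0.npy")
# gentle lift probe
for i in range(5):
    p[2]+=.0006;m.servo_line(p,rv(y),rate=.02);m.hold(.1);f=np.array(m.get_contact_force())-f0;print(p[2].round(4),f.round(2))
    if f[2]<-5: break
pickle.dump((p,y),open("st.pkl","wb"));print(m.get_position(),m.get_time())
E
```

```text
[[ 5.2860e+01  1.6369e+02 -1.5400e+00  3.9000e-01 -4.3000e-01 -1.0000e-02
   2.2910e+01  1.7320e+01]
 [ 4.8860e+01  1.6389e+02 -5.2000e-01  2.6000e-01 -7.7000e-01  1.0000e-02
   2.2710e+01  1.7580e+01]
 [ 4.4860e+01  1.6404e+02 -5.2000e-01  2.2000e-01 -5.3000e-01  1.0000e-02
   2.3010e+01  1.7820e+01]
 [ 4.0860e+01  1.6422e+02 -6.6000e-01 -1.0000e-02 -1.2000e-01  1.0000e-02
   2.3170e+01  1.8080e+01]
 [ 3.6860e+01  1.6445e+02 -7.6000e-01  8.3000e-01 -1.2800e+00  3.0000e-02
   2.3040e+01  1.8320e+01]
 [ 3.2860e+01  1.6455e+02 -9.7000e-01 -5.0000e-02  2.9000e-01 -2.0000e-02
   2.3030e+01  1.8580e+01]
 [ 2.8860e+01  1.6482e+02 -8.7000e-01  3.0000e-02 -6.7000e-01 -1.0000e-02
   2.2920e+01  1.8820e+01]
 [ 2.4860e+01  1.6499e+02 -5.9000e-01  1.4000e-01 -9.4000e-01  4.0000e-02
   2.2900e+01  1.9080e+01]
 [ 2.0860e+01  1.6513e+02 -8.0000e-01  7.5000e-01 -1.6000e-01 -4.0000e-02
   2.3020e+01  1.9320e+01]
 [ 1.6860e+01  1.6534e+02 -1.1100e+00 -2.9000e-01  3.1000e-01 -3.0000e-02
   2.2870e+01  1.9580e+01]
 [ 1.2860e+01  1.6561e+02 -6.6000e-01  1.1400e+00 -1.1000e-01 -2.0000e-02
   2.2920e+01  1.9820e+01]
 [ 8.8600e+00  1.6583e+02 -1.4400e+00  9.6000e-01 -7.3000e-01  1.0000e-02
   2.2730e+01  2.0080e+01]
 [ 4.8600e+00  1.6600e+02 -2.2900e+00  2.1700e+00 -1.5800e+00 -3.0000e-02
   2.2910e+01  2.0320e+01]]
p [0.5044156553513971, 0.18292033566221708, 0.16596733175810077] y 0.08485757792589398
[-2.53467876  2.40825732 -0.51563807]
0.1666 [-0.88  0.7  -0.24]
0.1672 [-0.42  0.7   0.45]
0.1678 [-0.5   0.53 -0.21]
0.1684 [-0.28  1.23 -0.41]
0.169 [-0.9   0.72 -1.74]
[0.50442488 0.18292289 0.16897572] 22.275
```

The nut is free: it rose 3 mm past the play without resistance. Next I'll lift it clear and carry it above the tray.

Run:
```python
from turn import *
p,y=pickle.load(open("st.pkl","rb"));f0=np.load("f0.npy");ok=True
for i in range(8):
    p[2]+=.003;m.servo_line(p,rv(y),rate=.04);f=np.array(m.get_contact_force())-f0
    print(f.round(1))
    if np.linalg.norm(f)>7: ok=False;break
if ok:
    m.servo_line([p[0],p[1],.25],rv(y),rate=.15)
    m.hold(.1);print("free",m.get_contact_force(),m.get_torque())
    m.move_to([.576,-.179,.2],rv(1.2));print(m.get_joint_positions())
    a=wcam(m,"t1");print(m.get_time(),m.get_width())
    cv2.imwrite("pics/t1z.png",cv2.convertScaleAbs(a["image"],alpha=1.5)[:,:,::-1])
```

```text
[ 0.1  1.  -0. ]
[-1.  -0.4 -0.6]
[-0.5  0.1 -0.9]
[-0.8  1.1  0.5]
[ 0.1  0.5 -0.1]
[-0.3  0.8  0.2]
[-1.6  0.4  0.1]
[ 0.4  1.5 -0.9]
free [-0.31948723  0.38354829 -1.44776929] [ 0.00791779  0.05050816 -0.02818284]
[-3.20213667e-01  4.55931856e-01  1.71896976e+00  2.38622124e-04
  9.67212823e-01  5.06090363e-02]
26.5083 0.022874678555854837
```

View pics/t1z.png

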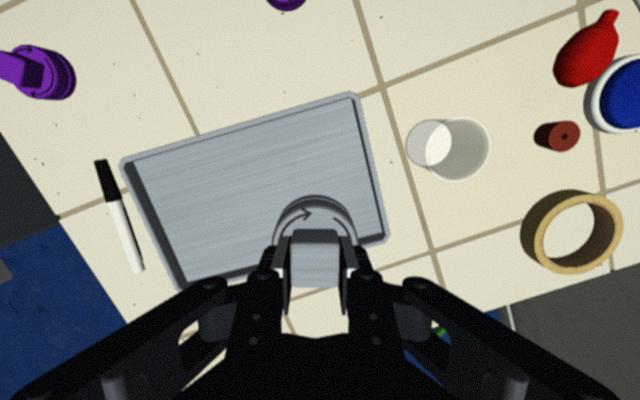

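The nut is in the grip at (315,255), over the far half of the tray. The rim corners are at (121,160), (355,93) and (388,240). The beaker and the marker are clear. I'll check the tray by triangulating against the top view, then lower by feel.

Run:
```python
from turn import *
d=pickle.load(open("cams.pkl","rb"));a=pickle.load(open("t1.pkl","rb"))
C=[]
for w,t in [((121,160),(374,265)),((355,93),(381,170)),((388,240),(442,174))]:
    q,e=tri(ray(a,w),ray(d["top"],t));C.append(q);print(q.round(4),e)
C=np.array(C);c=(C[0]+C[2])/2;ux=C[1]-C[0];print("len",np.linalg.norm(ux),np.linalg.norm(C[2]-C[1]),"c",c)
ux/=np.linalg.norm(ux);np.save("tray.npy",np.array([c,ux]))
ok=abs(c[2]-.022)<.008
n=c+.066*ux;rt=c-.058*ux;print("nut at",n,"rotor at",rt)
if ok:
    yw=1.2
    m.servo_line([n[0],n[1],.10],rv(yw),rate=.15);m.servo_line([n[0],n[1],.060],rv(yw),rate=.08);m.hold(.15)
    f0=np.array(m.get_contact_force());z=.060
    while z>.040:
        z-=.0008;m.servo_line([n[0],n[1],z],rv(yw),rate=.02);f=np.array(m.get_contact_force())-f0
        if f[2]>2.5: break
    m.hold(.1);print("z",z,f,np.array(m.get_contact_force())-f0,m.get_time(),m.get_width())
```

```text
[ 0.3986 -0.0815  0.0193] [np.float64(0.7), np.float64(0.7)]
[ 0.6473 -0.1069  0.0069] [np.float64(1.5), np.float64(1.5)]
[ 0.629  -0.2572  0.0395] [np.float64(0.2), np.float64(0.2)]
len 0.25031274357619926 0.15480886189301318 c [ 0.513772   -0.16936024  0.0293701 ]
nut at [ 0.57935038 -0.17605702  0.02610983] rotor at [ 0.45614252 -0.16347519  0.03223518]
z 0.051199999999999975 [-2.10521351  1.94452667  9.49067351] [-2.37876893  1.27788035  9.31396961] 30.975 0.02302687266635044
```

Run:
```python
from turn import *
q=np.array(m.get_position());r=m.get_ee_rot()
m.servo_line([q[0],q[1],.0517],r,rate=.02)
m.command_gripper(.045,30);m.hold(.1);m.servo_line([q[0],q[1],.13],r,rate=.12)
s=[.5055,.183]
m.move_to([*s,.20],rv(.33));m.command_gripper(.06,30);m.hold(.15)
f0=np.array(m.get_contact_force());np.save("f0.npy",f0)
m.servo_line([*s,.125],rate=.12);m.servo_line([*s,.1085],rate=.05)
print(np.array(m.get_contact_force())-f0)
m.command_gripper(.03,25);m.hold(.15)
print(m.get_width(),m.get_position(),np.array(m.get_contact_force())-f0,m.get_torque(),m.get_time())
```

```text
[ 0.77504045 -0.25085865  0.66271919]
0.037121108223207425 [0.5056131  0.18314826 0.10878304] [-0.28066304  0.88589775  3.62617835] [ 0.13692166  0.1291263  -0.05520555] 36.0333
```

Run:
```python
from turn import *
f0=np.load("f0.npy");m.command_gripper(.03,60);m.hold(.1)
p=np.array([.5055,.183,.1085]);L=[];ok=True
for i in range(22):
    p[2]+=.001 if i<3 else .004
    m.servo_line(p,rv(.33),rate=.04);f=np.array(m.get_contact_force())-f0;L.append([p[2]*1e3,*f,m.get_width()*1e3])
    if np.linalg.norm(f[:2])>8 or f[2]<-9: ok=False;break
    p[:2]+=np.clip(1e-4*np.where(abs(f[:2])>1.5,f[:2],0),-.0005,.0005)
print(np.array(L).round(1),p,m.get_time(),ok)
if ok:
    m.servo_line([p[0],p[1],.215],rv(.33),rate=.1);m.hold(.1)
    print(np.array(m.get_contact_force())-f0,m.get_torque(),m.get_time())
```

```text
[[ 1.095e+02  9.000e-01 -7.000e-01 -2.800e+00  3.620e+01]
 [ 1.105e+02 -0.000e+00 -0.000e+00 -3.000e+00  3.640e+01]
 [ 1.115e+02  1.100e+00 -3.000e-01 -3.300e+00  3.630e+01]
 [ 1.155e+02  4.000e-01  4.000e-01 -3.000e+00  3.640e+01]
 [ 1.195e+02 -3.000e-01  1.100e+00 -3.100e+00  3.630e+01]
 [ 1.235e+02  2.000e-01  4.000e-01 -3.400e+00  3.670e+01]
 [ 1.275e+02 -4.000e-01  1.000e+00 -2.800e+00  3.650e+01]
 [ 1.315e+02  1.300e+00 -4.000e-01 -2.900e+00  3.630e+01]
 [ 1.355e+02  3.000e-01 -4.000e-01 -2.600e+00  3.650e+01]
 [ 1.395e+02  1.500e+00  1.000e-01 -2.900e+00  3.640e+01]
 [ 1.435e+02  0.000e+00 -2.000e-01 -2.300e+00  3.650e+01]
 [ 1.475e+02  1.000e-01 -1.000e-01 -3.500e+00  3.630e+01]
 [ 1.515e+02  1.600e+00  4.000e-01 -2.800e+00  3.640e+01]
 [ 1.555e+02  4.000e-01 -1.000e-01 -2.700e+00  3.640e+01]
 [ 1.595e+02  2.000e-01 -1.000e+00 -2.900e+00  3.660e+01]
 [ 1.635e+02  3.000e-01 -0.000e+00 -2.300e+00  3.680e+01]
 [ 1.675e+02 -3.000e-01  1.000e-01 -3.000e+00  3.610e+01]
 [ 1.715e+02  1.500e+00 -1.000e-01 -1.900e+00  3.670e+01]
 [ 1.755e+02  1.100e+00 -7.000e-01 -2.900e+00  3.670e+01]
 [ 1.795e+02  3.000e-01  3.000e-01 -2.500e+00  3.650e+01]
 [ 1.835e+02  2.000e-01 -1.000e-01 -2.700e+00  3.640e+01]
 [ 1.875e+02  1.000e-01 -4.000e-01 -2.900e+00  3.630e+01]] [0.50565684 0.183      0.1875    ] 41.85 True
[ 0.22675412 -0.50830283 -3.47113875] [-0.00218628 -0.04540584  0.05935266] 42.375
```

Run:
```python
from turn import *
c,ux=np.load("tray.npy");t=c-.056*ux;t=[t[0],t[1]-.001];yw=-.32;print(t)
m.move_to([*t,.16],rv(yw));m.hold(.15)
cc=m.camera("top");cv2.imwrite("pics/top5.png",cc["image"][:,:,::-1])
m.servo_line([*t,.09],rate=.12);m.servo_line([*t,.063],rate=.06);m.hold(.15)
f0=np.array(m.get_contact_force());z=.063
while z>.050:
    z-=.0007;m.servo_line([*t,z],rate=.02);f=np.array(m.get_contact_force())-f0
    if f[2]>2.5: break
m.hold(.1);print("z",z,f,np.array(m.get_contact_force())-f0,m.get_torque(),m.get_width(),m.get_time())
k=cc["image"][110:300,340:470];cv2.imwrite("pics/top5z.png",cv2.resize(cv2.convertScaleAbs(m.camera("top")["image"][110:300,340:470],alpha=1.5),None,fx=3,fy=3,interpolation=cv2.INTER_CUBIC)[:,:,::-1])
```

```text
[np.float64(0.4581297437609773), np.float64(-0.16467812747668054)]
z 0.05530000000000001 [-3.37052509  0.45120539 10.88296539] [-2.28105353  1.22539027 10.99825686] [ 0.09491202  0.34775772 -0.04435566] 0.03591301699186054 48.2417
```

View pics/top5z.png

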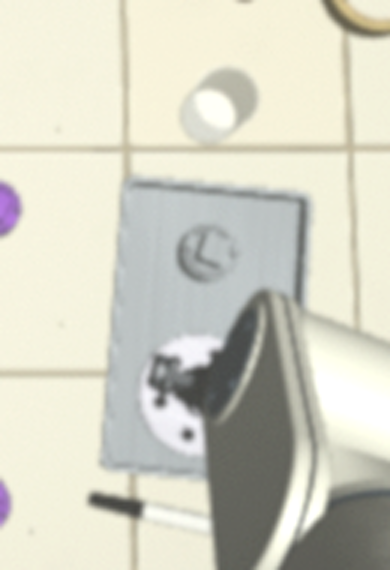

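The nut stands upright at crop (207,252) in the far half. The rotor is in the near half, inside the walls, and contact came at the expected height. I'll release and back away.

Run:
```python
from turn import *
q=np.array(m.get_position());r=m.get_ee_rot();c,ux=np.load("tray.npy")
m.servo_line([q[0],q[1],.0557],r,rate=.02)
m.command_gripper(.056,30);m.hold(.1);m.servo_line([q[0],q[1],.16],r,rate=.1)
m.move_to([.3,-.42,.28],rv(.5));m.hold(.2)
i=m.camera("top")["image"][110:300,240:470];s=m.camera("side")["image"][160:290,280:440]
a=cv2.resize(i,(460,380));b=cv2.resize(s,(340,276));b=cv2.copyMakeBorder(b,0,104,0,0,cv2.BORDER_CONSTANT)
cv2.imwrite("pics/fin.png",cv2.convertScaleAbs(np.hstack([a,b]),alpha=1.4)[:,:,::-1]);print(m.get_time(),m.get_contact_force())
```

```text
51.7417 [0.01722979 0.72585249 0.89488012]
```

View pics/fin.png

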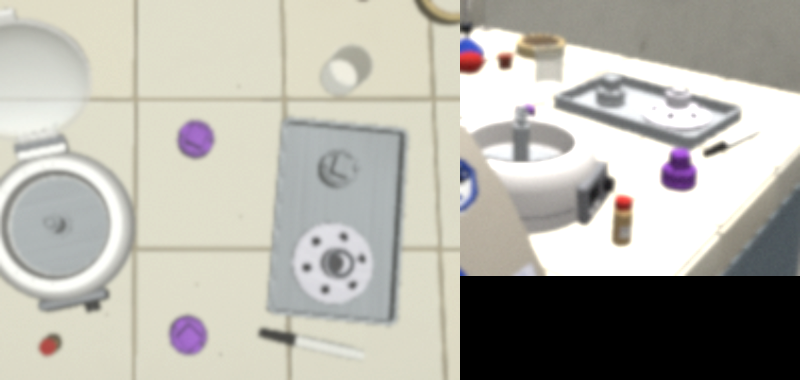

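The nut (337,168) and the rotor (333,262) stand upright in the tray, side by side. The spindle is bare, and the vial, marker and beaker have not moved. The arm is touching nothing.

```bash
python3 -c "
from rig import manip
print(manip.sign_off(),manip.get_time())"
```

```text
the job is handed in; nothing more can be done
the job is handed in; nothing more can be done
```

The nut was unscrewed clockwise, the rotor lifted off, and both now stand upright side by side in the tray; I handed the job in at about 52 s with nothing else moved.

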